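Swing a door bracket home against its stop and pin it

ROBOT

A 6-joint arm with a two-finger parallel gripper is mounted at the origin on the work surface. World frame = base frame: x ahead of the robot, y to its left, z up, the work surface at z = 0. Lengths are in mm, angles in rad, forces in N, time in s.
With the tool pointing down it reaches from about 325 to 925 mm from the base axis. Payload 3.1 kg.
Tool frame: the origin (TCP) lies on the mounting face of the last link; the fingertips stand 173 mm ahead of it and the grasp point (between the pads) lies ahead of it (grip_point_offset is the z of the grasp point in the tool frame, in mm); z points along the fingers, y is the line along which they close (so a half turn about z gives the same grasp; the last joint's range is limited). The gripper opens to 85 mm and grips with 20 to 120 N. Pads are 22 mm wide; open, the fingers measure 114 mm over their backs; the gripper's body (76 mm by 85 mm) begins 54 mm behind the grasp point. The pads swing forward as they close: fully open they stand 13 mm farther back than shut.
Start: joints at [-1.37, 0.217, 1.613, -0, 1.311, -0.112], TCP at [192.349, -594.679, 404.7] pointing down, gripper open.
Joint ranges: [-2.75, 2.75], [-0.78, 2.1], [0.31, 2.55], [-1.13, 4.27], [0.13, 2.63], [-2.58, 2.58]. Speed limits (rad/s): [2.79, 2.79, 3.14, 3.14, 3.14, 3.14].

INTERFACE

Orientations are given as [roll, pitch, yaw] about the fixed x, y, z axes, in that order (R = Rz(yaw) Ry(pitch) Rx(roll)).
In Python, from plant import * gives the robot as it stands.
- The arm moves only by the shell command python3 -m handwheel 'ROWS' [FORCE]. ROWS is JSON, a list of rows, each a list of 7 numbers: the shift along the tool's x, y, z in mm, then the turn, a rotation vector about the tool's x, y, z in degrees, then the finger opening in mm, from 0 to 85.4. A call has exactly 10 rows; each row is the pose to reach, as a shift and turn from the pose commanded when the call began, along the tool's axes at that moment; what a row does not reach only later rows make up. A row lasts 1/10 s, in which the tool goes at most 50 mm and 8.59 degrees, less where a joint would pass 70% of its speed; a pose out of reach is approached as far as the arm can. A call with a gripper value outside its range is refused whole. The fingers move at their own pace and stop on an object; FORCE is the grip in N (left out, the last holds). Time passes only in rows, so rows that repeat a pose let the fingers close, or fill a call up. It gives the time, the measured TCP pose, the force, the opening and the grip force at its end, in the units of the state.
- sense(): the state, without advancing time (a new reading comes with each control period).
- snapshot(name): name is "scene" or "top"; returns a dict with "frame" (384x512x3 uint8, red, green, blue), "camera_matrix" (3x3 intrinsics, pixels), "origin" and "orientation" of the camera in the world. Camera axes: x right, y down, z forward; pixel columns grow to the right and rows downward; lengths in mm; the calibration is good to about 2 mm. A picture is of the moment at which its call begins. There is no depth.
- sign_off(): hands the job in; it is judged then, once.
The state is a dict: "time": time; "q": joint angles; "joint_vel": joint speeds; "effort": joint torques, N m; "eef_pos": TCP position; "orientation": TCP orientation; "force": force on the tool from outside, world axes, zero at the start; "wrist_torque": the same for the moment, N m; "opening": finger opening in mm; "grasp_force": force on a finger pad.
Only numpy, scipy, OpenCV 4.12 (cv2) and the standard library are available. Lean on these libraries where they do the work, as an engineer would, in place of code of your own. Each camera call takes 0.05 s, during which the arm holds its last target. There are 200 camera calls.

TASK

Push the steel bracket plate by its upturned tab, so that it swings round its pivot stud until its far edge beds against the stop block, and keep it pressed there with about 15 N for a second, never pushing it harder than 20 N. Then take the locking pin from its black holder and put it, without pressing hard (30 N at most), through the plate's free hole into the hole below until its knob rests on the plate, leaving the plate against the stop. Do not disturb the screwdriver, the spool or the wooden block.

Things in the scene. Friction and masses are not known exactly. Their poses are not given: they have to be found in the camera images.
- base: Fixed aluminium mounting base, 220 (x) x 240 (y) x 20 mm, lying on the door panel; origin at the centre of its underside, z up. It carries the pivot stud, the stop block and a through hole. Its pose varies from run to run.
- stop: Fixed dark steel stop block on the base, 20 (x) x 30 (y) x 22 mm high; origin at the centre of its underside, in the base frame (95, -45, 20) mm. The plate beds on its -x face, at base x = 85 mm; it is rigid. Base, stop and plate are oiled (friction about 0.2); bearing down on the plate adds drag, so less of the push reaches the stop.
- pivot (a point): Top centre of the fixed pivot stud, 12 mm diameter, standing 22 mm above the base's top; in the base frame (50, 85, 42) mm.
- base_hole (a point): Mouth (centre, on the base's top) of the 15 mm through hole that takes the pin; in the base frame (50, -15, 20) mm.
- plate: Loose steel plate, 8 mm thick, 0.4-0.8 kg, lying on the base, pivot hole (14 mm) over the stud. Origin on that hole's axis at the underside; z up. Spans x -25 to 165, y -35 to 35 mm; free 14 mm hole at x = 100, y = 0. Starts 0.4-0.8 rad short of home, on the base's -x side; counter-clockwise from above closes it. Home: its x along base -y, +y edge on the stop; friction keeps it there.
- plate_tab (a point): Centre of the outer face of the upturned tab at the plate's outer corner, at plate (145, -35, 23) mm. The tab is 40 mm long (plate x 125 to 165), 5 mm thick (plate y -35 to -30) and rises to 38 mm above the plate's underside. Push here, towards plate +y.
- plate_edge (a point): Middle of the part of the plate's +y edge that meets the stop, at plate (130, 35, 4) mm.
- plate_hole (a point): Centre of the plate's free hole, on its top face, at plate (100, 0, 8) mm.
- pin: Loose locking pin, 80 g, upright in the holder: steel shank 12 mm diameter and 26 mm long with a tapered tip (7 mm at the end, 6 mm long), and above it a black cylindrical knob 22 mm diameter and 30 mm high. Origin at the centre of the shank's lower end, z up to the knob. Fully in, the origin is 2 mm above the base's underside.
- holder: Fixed black plastic block, 70 x 70 x 30 mm, with a 15 mm through hole in its middle, where the pin stands with its knob resting on top (pin origin 4 mm above the work surface). Origin at the centre of its underside.
- screwdriver: Loose blue-handled screwdriver, 200 mm long, lying on the panel; bystander. Origin at its middle.
- spool: Loose blue spool, 56 mm diameter, 30 mm high, standing on the panel; bystander. Origin at the centre of its underside.
- wood_block: Loose wooden block 60 x 40 x 30 mm; bystander. Origin at the centre of its underside.
Mind the look-alikes: they are no part of the job. There is more than one size of the pin; the job needs the smallest.

How it is judged:
By the outcome, as a careful person would: the job done as asked, in the order asked, and still so for the second after the job is handed in, with the robot touching nothing.
It also fails if it takes over 72 s, if anything falls off the work surface, if the arm or the gripper's body presses on something with over 40 N, if the wrist force passes 120 N, or if a joint passes its speed limit or range.

## Working session

There is one attempt and no reset: what is moved stays moved. The work goes in short steps, Python scripts to look and compute and a shell command to move; the robot and the scene stay as the last step left them, time stands still between calls to the robot, and variables do not carry over. Pictures are saved under pics/ and viewed, at most 10 in all, crops included, and the job is handed in when it is done.

```bash
ls; mkdir -p pics; python3 - <<'E'
from plant import *
import cv2
for n in("scene","top"):
    s=snapshot(n); cv2.imwrite(f"pics/{n}0.png",cv2.resize(s["frame"][:,:,::-1],(800,600),interpolation=cv2.INTER_CUBIC))
    print(n,s["camera_matrix"],s["origin"],s["orientation"])
print(sense())
try: print(grip_point_offset)
except Exception as e: print(e)
E
```

```text
pics
scene [[398.61647036   0.         256.88450993]
 [  0.         398.61647036 194.92005678]
 [  0.           0.           1.        ]] [1173.71451059 -317.64468141  757.17744825] [-2.44261447 -0.00535428  1.21072992]
top [[379.77891019   0.         257.98082264]
 [  0.         379.77891019 195.65466127]
 [  0.           0.           1.        ]] [ 535.52785398 -126.47673451 1005.50860775] [-3.06826279  0.02379542 -1.55236045]
{'time': 0.1, 'q': array([-1.37018223e+00,  2.17711105e-01,  1.61479223e+00, -1.09629078e-05,
        1.31129507e+00, -1.12189786e-01]), 'joint_vel': array([-6.13921485e-04, -2.19216382e-03, -4.19817417e-03,  9.93554944e-05,
        5.49952159e-04,  1.01387169e-03]), 'effort': array([-2.55869982e-04, -3.98073578e+01, -3.04968059e+01, -1.25772804e-04,
        4.13021116e-03, -1.08464738e-05]), 'eef_pos': array([ 192.28331464, -594.30753933,  403.4686415 ]), 'orientation': array([-3.13939958e+00, -2.36420958e-04,  3.12806446e-01]), 'force': array([ 0.99381357, -1.19960917,  0.95144245]), 'wrist_torque': array([-0.00023154, -0.03037211,  0.00652546]), 'grasp_force': 0.0, 'opening': 85.36736233182981}
154.70000000000002
```

View pics/top0.png

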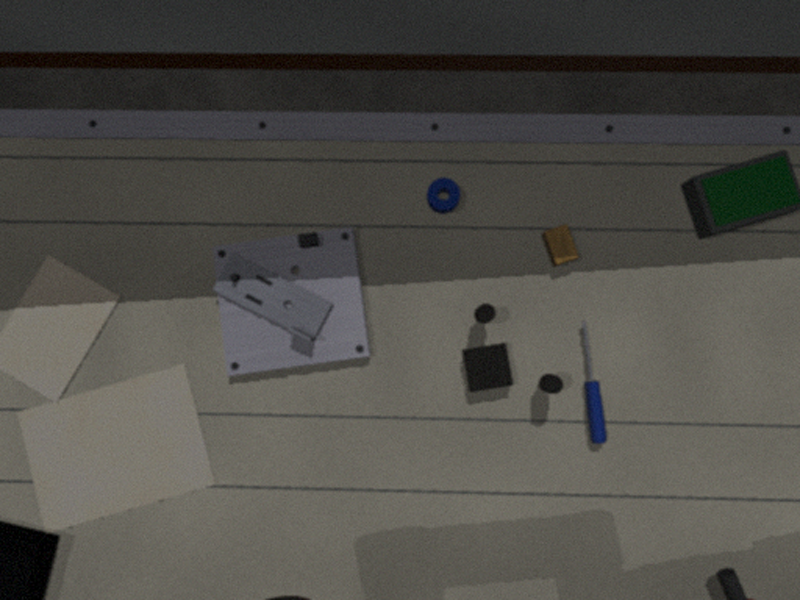

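View pics/scene0.png

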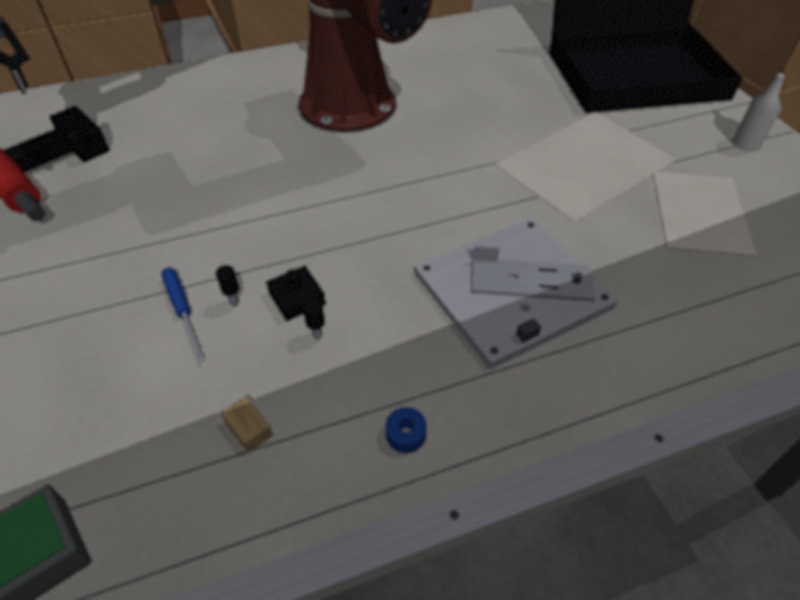

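The top view shows the base at about (292,303), the black holder at (488,367), and pin-like knobs at (484,313) and (550,383). I'll enlarge these next. The spool is at (443,195), the wood block at (561,245) and the screwdriver at (595,390).

```bash
cat > h.py <<'E'
from plant import *
import numpy as np, cv2
from scipy.spatial.transform import Rotation as R
def cam(s): return s["camera_matrix"],np.array(s["origin"]),R.from_euler("xyz",s["orientation"]).as_matrix()
def ray(s,u,v,z):
    K,o,M=cam(s); d=M@np.linalg.solve(K,[u,v,1]); return o+d*(z-o[2])/d[2]
def proj(s,P):
    K,o,M=cam(s); p=(np.atleast_2d(P)-o)@M@K.T; return p[:,:2]/p[:,2:]
def crop(n,x,y,w,h,k,avg=4):
    fs=[snapshot(n) for _ in range(avg)]
    f=np.mean([s["frame"] for s in fs],0)[y:y+h,x:x+w,::-1]
    f=np.clip(255*(f/255)**.55,0,255).astype(np.uint8)
    return cv2.resize(f,None,fx=k,fy=k,interpolation=cv2.INTER_CUBIC),fs[0]
E
python3 - <<'E'
from h import *
a,s=crop("top",130,140,110,110,5.4); b,_=crop("scene",90,150,130,90,3)
b2,_=crop("scene",255,130,150,110,2.6)
c=np.zeros((600,800,3),np.uint8); c[:450,:600]=0
cv2.imwrite("pics/a.png",a)
b,_=crop("scene",90,155,125,70,6.4,4)
t,_=crop("top",280,185,90,75,6.4/2,4)
cc=np.zeros((448+0+150,800,3),np.uint8); cc[:448,:800]=b
tt,_=crop("top",285,185,80,45,3.3); cc[448:448+tt.shape[0],:tt.shape[1]]=tt[:150]
cv2.imwrite("pics/b.png",cc)
E
```

```text
(no output)
```

View pics/a.png

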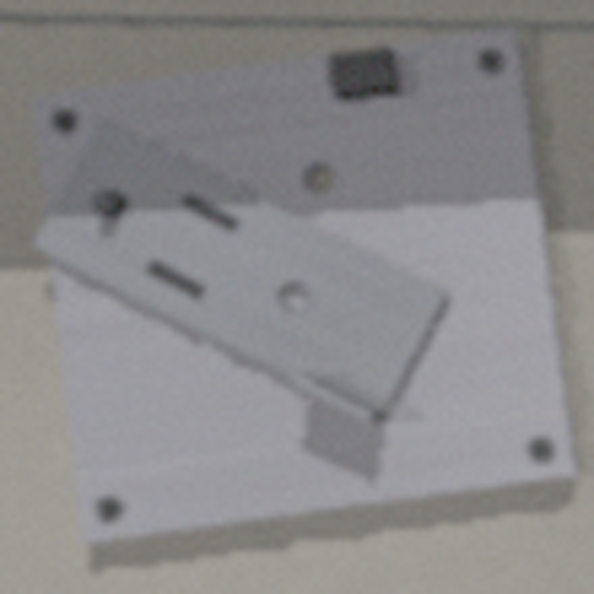

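View pics/b.png

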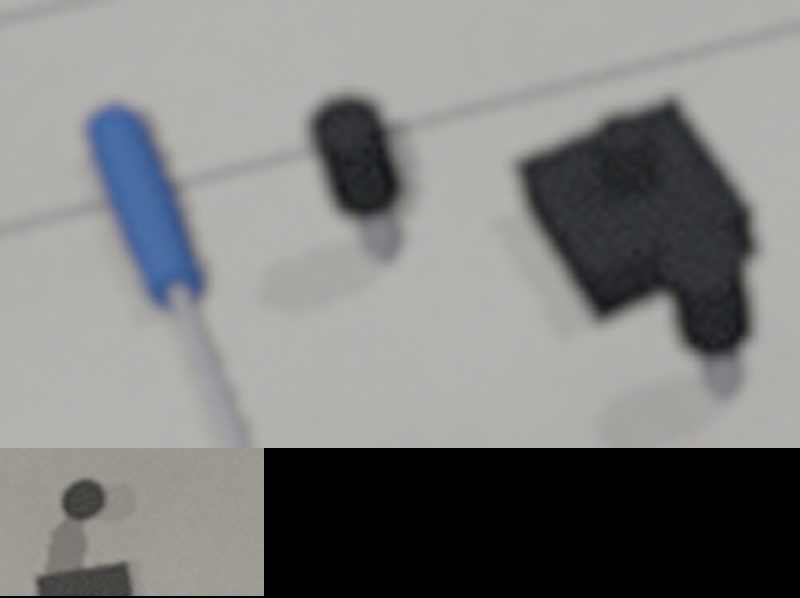

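```bash
cat > fit.py <<'E'
from h import *
from scipy.optimize import least_squares
s=snapshot("top")
k=lambda x,y:(x/5.4+130-.4,y/5.4+140-.4)
B=[((-110,120,20),(90,543)),((110,120,20),(42,98)),((110,-120,20),(520,28)),((-110,-120,20),(575,475)),
((50,-15,20),(318,178)),((95,-45,42),(366,71)),((50,85,42),(109,200))]
def T(p,P): 
    c,d=np.cos(p[2]),np.sin(p[2]); P=np.array(P,float); return P@np.array([[c,d,0],[-d,c,0],[0,0,1]])+[p[0],p[1],0]
P=[b[0] for b in B]; U=np.array([k(*b[1]) for b in B])
r=least_squares(lambda p:(proj(s,T(p,P))-U).ravel(),[550,50,0],loss="soft_l1"); print("base",r.x,"\n",(proj(s,T(r.x,P))-U).round(1).tolist())
b=r.x; piv=T(b,[(50,85,20)])[0]; print("pivot",piv,"hole",T(b,[(50,-15,20)]))
# plate angle
Q=[((100,0,8),(295,297)),((165,35,8),(450,297)),((165,-32.5,38),(382,412))]
PQ=[q[0] for q in Q]; UQ=np.array([k(*q[1]) for q in Q])
f=lambda a:(proj(s,T([piv[0],piv[1],a[0]],PQ)+[0,0,20])-UQ).ravel()
r=least_squares(f,[-2.1]); print("plate",r.x,"home",b[2]-np.pi/2,"\n",f(r.x).reshape(-1,2).round(1).tolist())
a=r.x[0]; print("tab",T([piv[0],piv[1],a],[(145,-35,23)])+[0,0,20], "home tab",T([piv[0],piv[1],b[2]-np.pi/2],[(145,-35,23)])+[0,0,20])
E
python3 fit.py; python3 - <<'E'
from h import *
o=[]
for n,x,y,w,h in(("top",290,190,50,65),("scene",165,165,50,65)):
    f=np.mean([snapshot(n)["frame"] for _ in range(8)],0)[y:y+h,x:x+w,::-1]
    f=np.clip((f-10)*4,0,255).astype(np.uint8); o.append(cv2.resize(f,None,fx=8,fy=8,interpolation=cv2.INTER_CUBIC))
cv2.imwrite("pics/c.png",np.hstack(o))
E
```

```text
base [6.13489387e+02 8.62390429e+01 1.54338050e-01] 
 [[-0.5, 0.1], [-1.1, -0.4], [0.3, -0.1], [1.1, 0.2], [1.1, 0.0], [-0.2, -0.1], [-0.4, 0.2]]
pivot [649.82834757 177.91499346  20.        ] hole [[665.20095271  79.10364284  20.        ]]
plate [-2.01618452] home -1.4164582766718934 
 [[0.7, -0.1], [0.4, -1.0], [-1.0, 0.8]]
tab [[555.77563092  62.13897482  43.        ]] home tab [[637.53465231  29.25812326  43.        ]]
```

View pics/c.png

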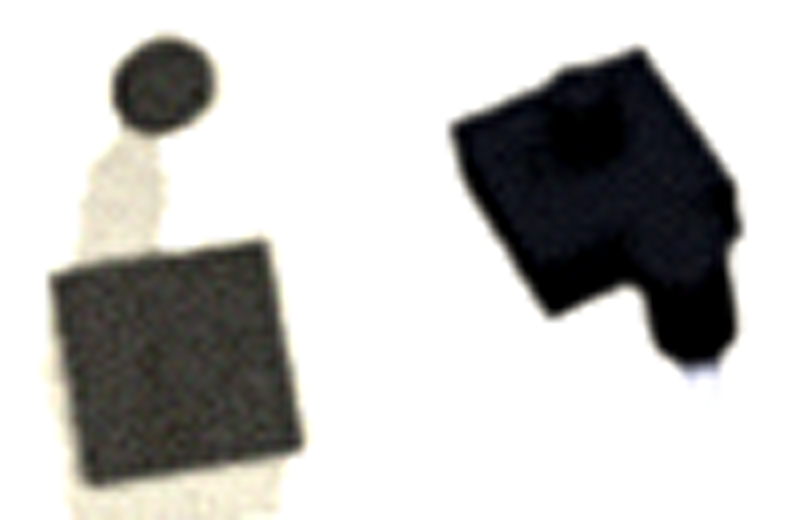

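Candidates, as 800x600 top-view pixels: pin standing at (484,313), pin standing at (550,383), and pin in the holder at (488,367). The crop shows the standing knobs about 12.5 px wide (about 31 mm). The holder's knob is about 8.8 px wide in the scene view, around crop (590,110), which matches 22 mm. So the pin in the holder is the smallest and the right one.

```bash
python3 - <<'E'
from h import *
from scipy.optimize import minimize
import itertools
def run(n,x0,y0,w,h,thr):
    ss=[snapshot(n) for _ in range(6)]; s=ss[0]
    f=np.mean([q["frame"] for q in ss],0).max(2)[y0:y0+h,x0:x0+w]
    return s,f
s,f=run("top",290,217,50,38,0)
C=np.array(list(itertools.product((-35,35),(-35,35),(0,30))),float)
def render(p):
    c,d=np.cos(p[2]),np.sin(p[2]); P=C@np.array([[c,d,0],[-d,c,0],[0,0,1]])+[p[0],p[1],0]
    hull=cv2.convexHull(((proj(s,P)-[290,217]+.5)*8*16-8).round().astype(np.int32)); m=np.zeros((38*8,50*8),np.uint8)
    cv2.fillConvexPoly(m,hull,255,shift=4); return cv2.resize(m,(50,38),interpolation=cv2.INTER_AREA)/255
lo,hi=np.percentile(f,10),np.percentile(f,80)
g=np.clip(1-(f-lo)/(hi-lo),0,1); print(lo,hi)
p0=ray(s,314.5,235.5,30); 
best=min((minimize(lambda p:((render(p)-g)**2).sum(),[p0[0]+dx,p0[1]+dy,.15],method="Nelder-Mead",options=dict(initial_simplex=[[p0[0]+dx,p0[1]+dy,.15],[p0[0]+dx+5,p0[1]+dy,.15],[p0[0]+dx,p0[1]+dy+5,.15],[p0[0]+dx,p0[1]+dy,.25]])) for dx in(-4,4) for dy in (-4,4)),key=lambda r:r.fun)
print("holder",best.x,best.fun,"knob-free residual")
x,y,_=best.x; t=snapshot("scene")
print("scene crop px knob base/top",((proj(t,[[x,y,30],[x,y,60]])-[165,165]+.5)*8+[400,0]).round())
print("std knob L",ray(s,290+163/8,190+85/8,70))
print("std pin R",ray(s,550*.64,383*.64,70),"spool",ray(s,443*.64,195*.64,30),"sd tip/handle",ray(s,584*.64,322*.64,10),ray(s,598*.64,440*.64,15))
E
```

```text
24.333333333333332 107.5
holder [ 5.08799840e+02 -2.41034650e+02  1.78550409e-01] 56.05334090067353 knob-free residual
scene crop px knob base/top [[594. 146.]
 [581.  79.]]
std knob L [ 593.74195276 -232.09159119   70.        ]
std pin R [ 487.01528561 -333.95304737   70.        ] spool [ 793.12543845 -165.1382101    30.        ] sd tip/handle [ 586.03976448 -403.57685847   10.        ] [ 393.17360594 -424.17974637   15.        ]
```

The base, plate and holder poses agree across both views. Next I'll close the gripper and move above the outer side of the tab.

```bash
python3 -m handwheel '[[10,-10,0,0,0,0,0],[35,-35,0,0,0,0,0],[65,-65,0,0,0,0,0],[99,-99,0,0,0,0,0],[133,-133,0,0,0,0,0],[167,-167,0,0,0,0,0],[201,-201,0,0,0,0,0],[235,-235,0,0,0,0,0],[269,-269,0,0,0,0,0],[303,-303,0,0,0,0,0]]' 30
python3 -m handwheel '[[34,-34,0,0,0,6,0],[68,-68,0,0,0,12,0],[102,-102,0,0,0,18,0],[136,-136,0,0,0,24,0],[170,-170,0,0,0,30,0],[200,-200,0,0,0,36,0],[217,-219,20,0,0,41,0],[226,-228,60,0,0,43.4,0],[226,-228,95,0,0,43.4,0],[226,-228,110,0,0,43.4,0]]'
```

```text
time: 3.5
eef_pos: [387.5, -210.4, 404.9]
orientation: [3.141, -0.001, 0.313]
force: [1.1, -0.9, -0.2]
opening: 0.2
grasp_force: 0.0
time: 4.5
eef_pos: [529.9, 74.5, 290.9]
orientation: [3.139, 0.007, -0.443]
force: [-0.1, -0.2, -0.4]
opening: 0.1
grasp_force: 0.0
```

```bash
python3 -m handwheel '[[0,0,12,0,0,0,0],[0,0,26,0,0,0,0],[0,0,40,0,0,0,0],[0,0,54,0,0,0,0],[0,0,66,0,0,0,0],[0,0,75,0,0,0,0],[0,0,81,0,0,0,0],[0,0,84,0,0,0,0],[0,0,84,0,0,0,0],[0,0,84,0,0,0,0]]'
python3 - <<'E'
from h import *
a,s=crop("top",140,140,110,110,3.6,3); b,t=crop("scene",250,130,150,110,3.6,3)
c=np.zeros((800//2,400+540,3),np.uint8)
o=np.hstack([a,b[:396]])[:, :]; o=cv2.resize(o,(800,int(396*800/o.shape[1]))); cv2.imwrite("pics/d.png",o); print(sense()["eef_pos"],sense()["force"])
E
```

```text
time: 5.5
eef_pos: [532.6, 73.4, 211.1]
orientation: [-3.141, -0.001, -0.445]
force: [0.1, 0.1, 0.5]
opening: -0.2
grasp_force: 0.0
[532.43523686  73.36031346 211.07881197] [ 0.42965654  0.22051561 -0.15489657]
```

View pics/d.png

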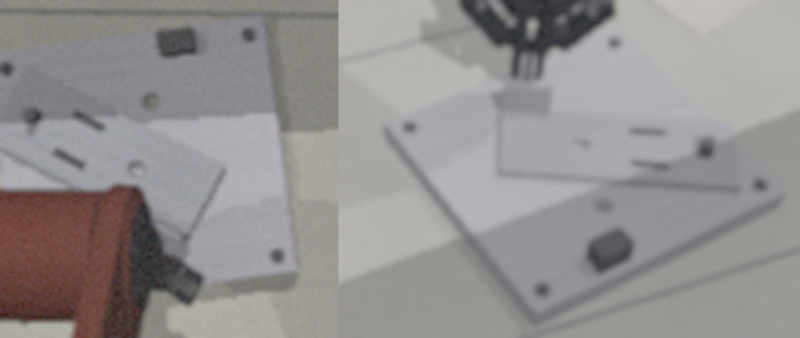

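The fingers stand centred behind the tab, at right-hand panel (528,70) with the tab at (523,98), with a small gap. Now I'll compute the swing arc.

```bash
python3 - <<'E'
import numpy as np
piv=np.array([649.8,177.9]);p0=np.array([532.5,73.4]);y0=-.445
def row(a,g):
    c,s=np.cos(a),np.sin(a); p=piv+np.array([c*145-s*(-46-g),s*145+c*(-46-g)])-p0
    return round(p[0]*np.cos(y0)+p[1]*np.sin(y0),1),round(p[0]*np.sin(y0)-p[1]*np.cos(y0),1),round(-np.degrees(a+np.pi/2-y0),1)
for g in(15,5,0):print(g,row(-2.016,g))
for a in np.arange(-1.98,-1.40,.04):print(round(a,3),row(a,0))
print(row(-1.4165,0))
E
```

```text
15 (np.float64(-0.1), np.float64(0.2), np.float64(0.0))
5 (np.float64(9.9), np.float64(0.2), np.float64(0.0))
0 (np.float64(14.9), np.float64(0.2), np.float64(0.0))
-1.98 (np.float64(20.1), np.float64(1.7), np.float64(-2.1))
-1.94 (np.float64(26.0), np.float64(3.3), np.float64(-4.3))
-1.9 (np.float64(32.0), np.float64(4.5), np.float64(-6.6))
-1.86 (np.float64(37.9), np.float64(5.6), np.float64(-8.9))
-1.82 (np.float64(44.0), np.float64(6.4), np.float64(-11.2))
-1.78 (np.float64(50.0), np.float64(6.9), np.float64(-13.5))
-1.74 (np.float64(56.1), np.float64(7.2), np.float64(-15.8))
-1.7 (np.float64(62.2), np.float64(7.3), np.float64(-18.1))
-1.66 (np.float64(68.3), np.float64(7.1), np.float64(-20.4))
-1.62 (np.float64(74.4), np.float64(6.7), np.float64(-22.7))
-1.58 (np.float64(80.4), np.float64(6.1), np.float64(-25.0))
-1.54 (np.float64(86.4), np.float64(5.1), np.float64(-27.3))
-1.5 (np.float64(92.4), np.float64(4.0), np.float64(-29.6))
-1.46 (np.float64(98.3), np.float64(2.6), np.float64(-31.8))
-1.42 (np.float64(104.2), np.float64(1.0), np.float64(-34.1))
(np.float64(104.7), np.float64(0.9), np.float64(-34.3))
```

```bash
python3 -m handwheel '[[5,0,0,0,0,0,0],[9,0,0,0,0,0,0],[11,0.2,0,0,0,0,0],[13,0.2,0,0,0,0,0],[15,0.2,0,0,0,0,0],[17,0.9,0,0,0,-1,0],[20,1.7,0,0,0,-2.1,0],[23,2.5,0,0,0,-3.2,0],[26,3.3,0,0,0,-4.3,0],[29,4,0,0,0,-5.5,0]]'
python3 - <<'E'
import numpy as np
piv=np.array([649.8,177.9])
def pose(a):
    c,s=np.cos(a),np.sin(a); return piv+np.array([c*145+s*46,s*145-c*46])
a0=-1.92;y0=a0+np.pi/2;p0=pose(a0);print(p0,y0)
for a in np.arange(-1.88,-1.40,.04):
    p=pose(a)-p0;print(round(a,3),np.round([p[0]*np.cos(y0)+p[1]*np.sin(y0),p[0]*np.sin(y0)-p[1]*np.cos(y0),-np.degrees(a-a0)],1))
E
```

```text
time: 6.8
eef_pos: [556.9, 57.1, 210.6]
orientation: [3.142, 0.0, -0.347]
force: [-0.4, 0.3, -0.6]
opening: -0.1
grasp_force: 0.3
[556.96460879  57.39029027] -0.34920367320510337
-1.88 [ 5.8  1.7 -2.3]
-1.84 [11.7  3.2 -4.6]
-1.8 [17.7  4.5 -6.9]
-1.76 [23.7  5.5 -9.2]
-1.72 [ 29.7   6.2 -11.5]
-1.68 [ 35.8   6.8 -13.8]
-1.64 [ 41.9   7.1 -16. ]
-1.6 [ 47.9   7.1 -18.3]
-1.56 [ 54.    6.9 -20.6]
-1.52 [ 60.1   6.5 -22.9]
-1.48 [ 66.1   5.8 -25.2]
-1.44 [ 72.2   4.9 -27.5]
```

```bash
python3 -m handwheel '[[3,0.9,0,0,0,-1.2,0],[7,2.1,0,0,0,-2.8,0],[12,3.3,0,0,0,-4.7,0],[17,4.4,0,0,0,-6.6,0],[22,5.2,0,0,0,-8.5,0],[27,5.9,0,0,0,-10.4,0],[32,6.4,0,0,0,-12.3,0],[37,6.9,0,0,0,-14.2,0],[42,7.1,0,0,0,-16.1,0],[45,7.1,0,0,0,-17.2,0]]'
python3 - <<'E'
from plant import *
print(sense()["force"],sense()["wrist_torque"])
E
```

```text
time: 7.8
eef_pos: [597.1, 34.9, 210.8]
orientation: [3.141, -0.0, -0.047]
force: [-0.6, 0.1, -0.2]
opening: -0.3
grasp_force: 0.4
[-0.62222376  0.08789304 -0.19841648] [ 0.02670441  0.12834496 -0.01481871]
```

```bash
python3 -m handwheel '[[3,0.9,0,0,0,-1.2,0],[6,1.8,0,0,0,-2.4,0],[9.3,2.6,0,0,0,-3.7,0],[12.5,3.4,0,0,0,-4.9,0],[15.5,4.1,0,0,0,-6,0],[18.5,4.7,0,0,0,-7.2,0],[21,5.1,0,0,0,-8.1,0],[23,5.4,0,0,0,-8.9,0],[24.5,5.6,0,0,0,-9.5,0],[25.2,5.7,0,0,0,-9.7,0]]'
python3 - <<'E'
from plant import *
print(sense()["eef_pos"],sense()["orientation"],sense()["force"],sense()["wrist_torque"])
E
```

```text
time: 8.8
eef_pos: [621.6, 28.3, 210.7]
orientation: [-3.142, 0.0, 0.121]
force: [-2.1, 0.7, -0.1]
opening: 0.1
grasp_force: 0.4
[621.61266371  28.2904926  210.68850218] [-3.14156694e+00  1.14840477e-06  1.21306789e-01] [-2.06383554  0.65776741 -0.08550424] [-0.00817193  0.10340156  0.02754656]
```

```bash
python3 -m handwheel '[[0.2,0,0,0,0,-0.1,0],[0.4,0.1,0,0,0,-0.2,0],[0.6,0.1,0,0,0,-0.2,0],[0.8,0.2,0,0,0,-0.3,0],[1,0.3,0,0,0,-0.4,0],[1.2,0.3,0,0,0,-0.5,0],[1.4,0.4,0,0,0,-0.6,0],[1.6,0.5,0,0,0,-0.6,0],[1.8,0.5,0,0,0,-0.7,0],[2,0.6,0,0,0,-0.8,0]]'
python3 -m handwheel '[[0.1,0,0,0,0,0,0],[0.2,0.1,0,0,0,-0.1,0],[0.3,0.1,0,0,0,-0.1,0],[0.4,0.1,0,0,0,-0.2,0],[0.5,0.1,0,0,0,-0.2,0],[0.6,0.2,0,0,0,-0.2,0],[0.7,0.2,0,0,0,-0.3,0],[0.8,0.2,0,0,0,-0.3,0],[0.9,0.3,0,0,0,-0.4,0],[1,0.3,0,0,0,-0.4,0]]'
python3 - <<'E'
from plant import *
print(sense()["eef_pos"],sense()["orientation"],sense()["force"],sense()["wrist_torque"])
E
```

```text
time: 9.8
eef_pos: [623.6, 27.9, 210.7]
orientation: [-3.142, -0.0, 0.135]
force: [0.8, 0.1, 0.6]
opening: -0.3
grasp_force: 0.3
time: 10.8
eef_pos: [624.6, 27.8, 210.7]
orientation: [3.142, 0.0, 0.142]
force: [-1.0, -0.2, -0.8]
opening: 0.0
grasp_force: 0.3
[624.58618176  27.77032111 210.69404695] [3.14159238e+00 5.79562032e-05 1.41805979e-01] [-0.95666534 -0.23983892 -0.7862479 ] [-0.02355206  0.11172157  0.00531812]
```

Still sliding freely. I'll continue in 1 mm steps.

```bash
python3 -m handwheel '[[0.1,0,0,0,0,0,0],[0.2,0.1,0,0,0,-0.1,0],[0.3,0.1,0,0,0,-0.1,0],[0.4,0.1,0,0,0,-0.2,0],[0.5,0.1,0,0,0,-0.2,0],[0.6,0.2,0,0,0,-0.2,0],[0.7,0.2,0,0,0,-0.3,0],[0.8,0.2,0,0,0,-0.3,0],[0.9,0.3,0,0,0,-0.4,0],[1,0.3,0,0,0,-0.4,0]]'
python3 - <<'E'
from plant import *
print(sense()["eef_pos"],sense()["force"],sense()["wrist_torque"])
E
```

```text
time: 11.8
eef_pos: [625.6, 27.6, 210.7]
orientation: [3.142, 0.0, 0.149]
force: [-1.1, 0.6, -0.2]
opening: 0.1
grasp_force: 0.3
[625.62091745  27.63060704 210.70628569] [-1.14764839  0.55882663 -0.19294942] [-0.00546668  0.10867571 -0.01480628]
```

```bash
python3 -m handwheel '[[0.1,0,0,0,0,0,0],[0.2,0,0,0,0,0,0],[0.3,0,0,0,0,0,0],[0.4,0.1,0,0,0,-0.1,0],[0.5,0.1,0,0,0,-0.1,0],[0.6,0.1,0,0,0,-0.2,0],[0.7,0.1,0,0,0,-0.2,0],[0.8,0.1,0,0,0,-0.2,0],[0.9,0.2,0,0,0,-0.3,0],[1,0.2,0,0,0,-0.3,0]]'
python3 - <<'E'
from plant import *
print(sense()["eef_pos"],sense()["force"],sense()["wrist_torque"])
E
```

```text
time: 12.8
eef_pos: [626.4, 27.6, 210.6]
orientation: [-3.141, 0.001, 0.154]
force: [-2.0, 0.1, 0.7]
opening: 0.1
grasp_force: 1.3
[626.39529778  27.57764064 210.64598317] [-1.99287858  0.10774561  0.68262713] [-0.05710309  0.35156442 -0.01265628]
```

Contact has begun (moment 0.11 → 0.35 N m). I'll press in half-millimetre steps without turning.

```bash
python3 -m handwheel '[[0.05,0,0,0,0,0,0],[0.1,0,0,0,0,0,0],[0.15,0,0,0,0,0,0],[0.2,0,0,0,0,0,0],[0.25,0,0,0,0,0,0],[0.3,0,0,0,0,0,0],[0.35,0,0,0,0,0,0],[0.4,0,0,0,0,0,0],[0.45,0,0,0,0,0,0],[0.5,0,0,0,0,0,0]]'
python3 - <<'E'
from plant import *
print(sense()["eef_pos"],sense()["force"],sense()["wrist_torque"])
E
```

```text
time: 13.8
eef_pos: [626.6, 27.6, 210.5]
orientation: [-3.141, 0.002, 0.154]
force: [-5.4, -0.5, 2.0]
opening: 0.1
grasp_force: 2.8
[626.62693043  27.59689307 210.46438598] [-5.36733762 -0.47035736  2.03169007] [-0.1384839   0.77552036  0.06576325]
```

```bash
python3 -m handwheel '[[0.1,0,0,0,0,0,0],[0.2,0,0,0,0,0,0],[0.3,0,0,0,0,0,0],[0.4,0,0,0,0,0,0],[0.5,0,0,0,0,0,0],[0.6,0,0,0,0,0,0],[0.7,0,0,0,0,0,0],[0.8,0,0,0,0,0,0],[0.9,0,0,0,0,0,0],[1,0,0,0,0,0,0]]'
python3 - <<'E'
from plant import *
print(sense()["eef_pos"],sense()["force"],sense()["wrist_torque"])
E
```

```text
time: 14.8
eef_pos: [627.0, 27.7, 210.1]
orientation: [-3.141, 0.004, 0.154]
force: [-8.0, -1.5, 3.8]
opening: 0.1
grasp_force: 3.7
[627.01209189  27.70528257 210.12438433] [-8.00152749 -1.49268971  3.77980178] [-0.15735363  1.07136115  0.00994276]
```

```bash
python3 -m handwheel '[[0.1,0,0,0,0,0,0],[0.2,0,-0.1,0,0,0,0],[0.3,0,-0.1,0,0,0,0],[0.4,0,-0.2,0,0,0,0],[0.5,0,-0.2,0,0,0,0],[0.6,0,-0.3,0,0,0,0],[0.7,0,-0.3,0,0,0,0],[0.8,0,-0.4,0,0,0,0],[0.9,0,-0.5,0,0,0,0],[1,0,-0.5,0,0,0,0]]'
python3 - <<'E'
from plant import *
print(sense()["eef_pos"],sense()["orientation"],sense()["force"],sense()["wrist_torque"])
E
```

```text
time: 15.8
eef_pos: [627.4, 27.8, 210.1]
orientation: [-3.141, 0.007, 0.154]
force: [-8.7, -1.6, 3.7]
opening: -0.0
grasp_force: 4.4
[627.40137874  27.75572303 210.12967477] [-3.14102243  0.0066689   0.15429048] [-8.74511972 -1.60400474  3.71177396] [-0.24993225  1.31613758  0.02980711]
```

```bash
python3 -m handwheel '[[0.2,0,-0.1,0,0,0,0],[0.4,0,-0.2,0,0,0,0],[0.6,0,-0.3,0,0,0,0],[0.8,0,-0.4,0,0,0,0],[1,0,-0.5,0,0,0,0],[1.2,0,-0.6,0,0,0,0],[1.3,0,-0.7,0,0,0,0],[1.4,0,-0.8,0,0,0,0],[1.5,0,-0.8,0,0,0,0],[1.5,0,-0.8,0,0,0,0]]'
python3 - <<'E'
from plant import *
print(sense()["eef_pos"],sense()["orientation"],sense()["force"],sense()["wrist_torque"])
E
```

```text
time: 16.8
eef_pos: [628.0, 27.8, 210.2]
orientation: [-3.141, 0.01, 0.154]
force: [-10.1, -1.7, 3.6]
opening: -0.1
grasp_force: 5.3
[627.96964689  27.84009077 210.17967874] [-3.14085799  0.01012107  0.15446621] [-10.11564499  -1.6686122    3.61971843] [-0.34747704  1.60749119  0.00753345]
```

```bash
python3 -m handwheel '[[0.3,0,-0.2,0,0,0,0],[0.6,0,-0.4,0,0,0,0],[0.9,0,-0.6,0,0,0,0],[1.2,0,-0.8,0,0,0,0],[1.5,0,-1,0,0,0,0],[1.8,0,-1.1,0,0,0,0],[2,0,-1.2,0,0,0,0],[2.2,0,-1.3,0,0,0,0],[2.4,0,-1.4,0,0,0,0],[2.4,0,-1.4,0,0,0,0]]'
python3 - <<'E'
from plant import *
print(sense()["eef_pos"],sense()["orientation"],sense()["force"],sense()["wrist_torque"])
E
```

```text
time: 17.8
eef_pos: [629.0, 28.0, 210.6]
orientation: [-3.141, 0.015, 0.155]
force: [-14.0, -2.9, 3.6]
opening: 0.1
grasp_force: 7.0
[629.02273492  27.97370203 210.63718098] [-3.14060724  0.01531496  0.1547164 ] [-13.96498066  -2.87409068   3.64117489] [-0.57013998  2.12792875  0.03322158]
```

About 14.3 N at the tab. I'll hold it for well over a second.

```bash
python3 -m handwheel '[[0.2,0,-0.1,0,0,0,0],[0.3,0,-0.2,0,0,0,0],[0.3,0,-0.2,0,0,0,0],[0.3,0,-0.2,0,0,0,0],[0.3,0,-0.2,0,0,0,0],[0.3,0,-0.2,0,0,0,0],[0.3,0,-0.2,0,0,0,0],[0.3,0,-0.2,0,0,0,0],[0.3,0,-0.2,0,0,0,0],[0.3,0,-0.2,0,0,0,0]]'
python3 -m handwheel '[[0,0,0,0,0,0,0],[0,0,0,0,0,0,0],[0,0,0,0,0,0,0],[0,0,0,0,0,0,0],[0,0,0,0,0,0,0],[0,0,0,0,0,0,0],[0,0,0,0,0,0,0],[0,0,0,0,0,0,0],[0,0,0,0,0,0,0],[0,0,0,0,0,0,0]]'
python3 - <<'E'
from plant import *
print(sense()["force"],sense()["wrist_torque"])
E
```

```text
time: 18.8
eef_pos: [629.2, 28.0, 210.7]
orientation: [-3.141, 0.016, 0.155]
force: [-13.8, -4.0, 3.9]
opening: -0.1
grasp_force: 7.2
time: 19.8
eef_pos: [629.1, 28.0, 210.7]
orientation: [-3.141, 0.016, 0.155]
force: [-13.8, -3.4, 2.5]
opening: 0.4
grasp_force: 7.2
[-13.76220847  -3.44132845   2.51802651] [-0.57503359  2.12856843  0.01525601]
```

```bash
python3 -m handwheel '[[-1,0,0.5,0,0,0,0],[-2,0,1,0,0,0,0],[-3,0,1.5,0,0,0,0],[-4,0,2,0,0,0,0],[-5.5,0,2.3,0,0,0,0],[-8,0,2.3,0,0,0,0],[-13,0,2.3,0,0,0,0],[-20,0,2.3,0,0,0,0],[-27,0,2.3,0,0,0,0],[-32,0,2.3,0,0,0,0]]'
python3 -m handwheel '[[-4,0,-15,0,0,0,10],[-4,0,-40,0,0,0,30],[-4,0,-70,0,0,0,45],[-4,0,-105,0,0,0,45],[-4,0,-140,0,0,0,45],[-4,0,-160,0,0,0,45],[-10,40,-160,0,0,0,45],[-20,80,-160,0,0,0,45],[-30,125,-160,0,0,0,45],[-40,170,-160,0,0,0,45]]'
python3 - <<'E'
from plant import *
print(sense()["eef_pos"],sense()["orientation"],sense()["force"],sense()["wrist_torque"])
E
```

```text
time: 20.8
eef_pos: [601.1, 23.6, 211.5]
orientation: [3.142, -0.001, 0.154]
force: [0.8, 0.1, 0.8]
opening: -0.0
grasp_force: 0.0
time: 21.8
eef_pos: [587.8, -151.7, 373.1]
orientation: [3.14, -0.002, 0.155]
force: [0.9, -0.3, 0.0]
opening: 44.8
grasp_force: 0.0
[ 587.78985235 -151.68567306  373.05426236] [ 3.14046262e+00 -2.21918427e-03  1.54871169e-01] [ 0.88715905 -0.28137919  0.04568111] [ 0.08676753 -0.03987924 -0.01534138]
```

```bash
python3 - <<'E'
from h import *
a,s=crop("top",130,140,110,90,4.3,6); b,t=crop("scene",255,130,150,110,3.2,4)
o=np.zeros((400+0,800,3),np.uint8)
o=np.hstack([cv2.resize(a,(473,387)),b[:352].copy() if 0 else cv2.resize(b,(327,240)).copy() if 0 else cv2.copyMakeBorder(cv2.resize(b,(327,240)),0,147,0,0,cv2.BORDER_CONSTANT)])
cv2.imwrite("pics/e.png",o); print(sense()["eef_pos"])
E
```

```text
[ 588.3120449  -149.03529253  371.39445169]
```

View pics/e.png

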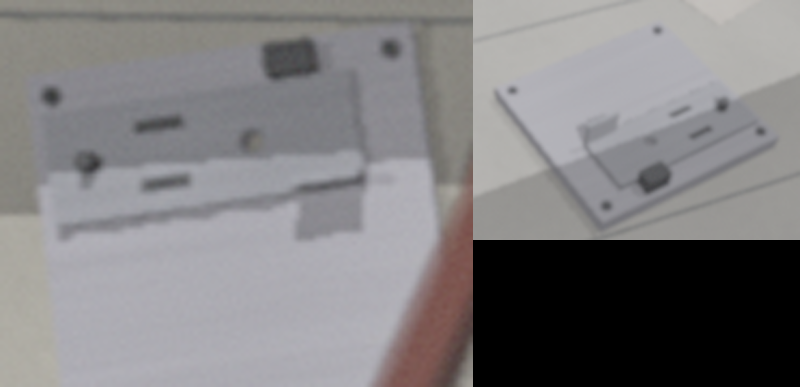

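The plate is bedded against the stop (edge at the dark block, crop (290,60)). The free hole shows at crop (251,140).

```bash
python3 - <<'E'
from h import *
s=snapshot("top");t=snapshot("scene")
print(ray(s,130+251/4.3-.4,140+140/4.3-.4,28), ray(t,255+178/2.18-.4,130+140/2.18-.4,28), sense()["eef_pos"])
x=[665.2,79.1,28]; print(proj(s,x),proj(t,x))
p=sense()["eef_pos"];y=.1547
d=np.array([508.8,-241.0])-p[:2];print("to holder tool x,y:",d[0]*np.cos(y)+d[1]*np.sin(y),d[0]*np.sin(y)-d[1]*np.cos(y))
E
```

```text
[665.23193678  81.6284369   28.        ] [664.5276246   81.63982678  28.        ] [ 588.32841714 -149.35736919  371.33552749]
[[188.93750389 172.18496022]] [[335.44046667 194.30289352]]
to holder tool x,y: -92.69930751392687 78.29418433213871
```

```bash
python3 -m handwheel '[[-15,13,0,0,0,0,45],[-35,30,0,0,0,0,45],[-55,46,0,0,0,0,45],[-75,63,0,0,0,0,45],[-88,74,5,0,0,0,45],[-93,78,20,0,0,0,45],[-93,78,50,0,0,0,45],[-93,78,80,0,0,0,45],[-93,78,105,0,0,0,45],[-93,78,115,0,0,0,45]]'
python3 -m handwheel '[[0,0,8,0,0,0,45],[0,0,16,0,0,0,45],[0,0,24,0,0,0,45],[0,0,32,0,0,0,45],[0,0,39,0,0,0,45],[0,0,45,0,0,0,45],[0,0,49,0,0,0,45],[0,0,51,0,0,0,45],[0,0,51,0,0,0,45],[0,0,51,0,0,0,45]]'
```

```text
time: 23.4
eef_pos: [506.9, -240.2, 251.8]
orientation: [-3.136, 0.005, 0.154]
force: [-0.6, 0.3, -0.6]
opening: 44.7
grasp_force: 0.0
time: 24.4
eef_pos: [508.4, -241.9, 205.5]
orientation: [3.141, -0.0, 0.154]
force: [-0.2, -0.5, -0.1]
opening: 45.0
grasp_force: 0.0
```

No contact on the way down. I'll close on the knob.

```bash
python3 -m handwheel '[[0,0,0,0,0,0,22],[0,0,0,0,0,0,18],[0,0,0,0,0,0,15],[0,0,0,0,0,0,15],[0,0,0,0,0,0,15],[0,0,0,0,0,0,15],[0,0,0,0,0,0,15],[0,0,0,0,0,0,15],[0,0,0,0,0,0,15],[0,0,0,0,0,0,15]]' 40
python3 -m handwheel '[[0,0,-3,0,0,0,15],[0,0,-8,0,0,0,15],[0,0,-15,0,0,0,15],[0,0,-25,0,0,0,15],[0,0,-38,0,0,0,15],[0,0,-52,0,0,0,15],[0,0,-66,0,0,0,15],[0,0,-78,0,0,0,15],[0,0,-85,0,0,0,15],[0,0,-85,0,0,0,15]]'
python3 - <<'E'
from h import *
b,t=crop("scene",150,110,90,110,5,4)
a,s=crop("top",290,200,60,110,5,4)
cv2.imwrite("pics/f.png",np.hstack([b,a])); print(sense()["eef_pos"],sense()["force"])
E
```

```text
time: 25.4
eef_pos: [508.5, -242.0, 205.8]
orientation: [3.141, -0.001, 0.154]
force: [-0.0, 0.0, 4.4]
opening: 20.2
grasp_force: 39.3
time: 26.4
eef_pos: [508.8, -242.1, 292.1]
orientation: [3.14, -0.002, 0.154]
force: [0.5, -0.1, -1.3]
opening: 20.6
grasp_force: 39.4
[ 508.01814739 -241.66338521  289.58945495] [ 0.02006827  1.13472484 -1.43887371]
```

View pics/f.png

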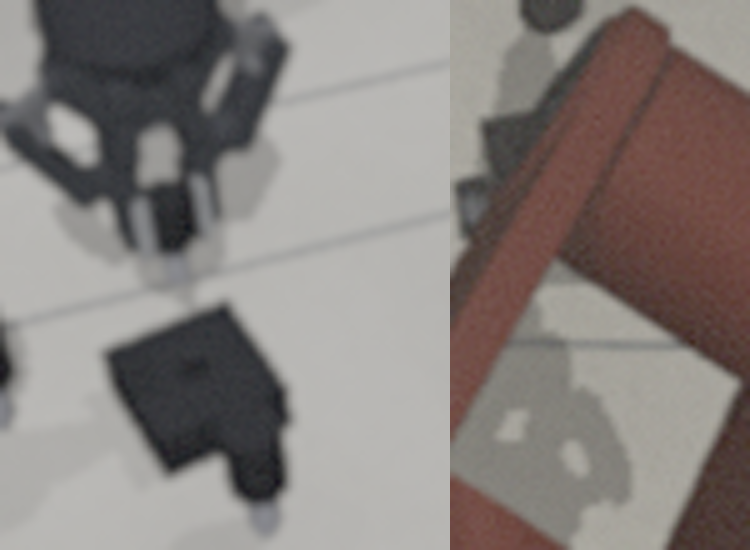

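The pin is in the fingers, with the shank at left panel (180,280). I'll check its offset from the tool axis.

```bash
python3 - <<'E'
from h import *
t=snapshot("scene");p=sense()["eef_pos"];z0=p[2]-205.7+4
for x in (-4,0,4):
    e=np.array([np.cos(.1547),np.sin(.1547)])*x
    print(x,[((proj(t,[p[0]+e[0],p[1]+e[1],z0+h])[0]-[150,110]+.5)*5).round() for h in(0,10,26,56)])
print(((proj(t,[508.8,-241,30])[0]-[150,110]+.5)*5).round())
d=np.array([665.1,80.3])-p[:2];y=.1547;print(p,"to hole tool:",d[0]*np.cos(y)+d[1]*np.sin(y),d[0]*np.sin(y)-d[1]*np.cos(y),p[2])
E
```

```text
-4 [array([176., 277.]), array([173., 262.]), array([168., 238.]), array([159., 189.])]
0 [array([179., 283.]), array([176., 268.]), array([171., 243.]), array([162., 195.])]
4 [array([182., 288.]), array([179., 273.]), array([175., 248.]), array([166., 200.])]
[196. 366.]
[ 508.09459107 -241.66806838  289.69996102] to hole tool: 204.74044666919738 -293.93108884302296 289.69996101528983
```

```bash
python3 -m handwheel '[[8,-12,-5,0,0,0,15],[26,-38,-10,0,0,0,15],[50,-72,-10,0,0,0,15],[77,-110,-10,0,0,0,15],[104,-149,-10,0,0,0,15],[131,-188,-10,0,0,0,15],[158,-227,-10,0,0,0,15],[182,-262,-10,0,0,0,15],[198,-284,0,0,0,0,15],[204.7,-293.9,10,0,0,0,15]]'
python3 -m handwheel '[[0,0,5,0,0,0,15],[0,0,12,0,0,0,15],[0,0,18,0,0,0,15],[0,0,23,0,0,0,15],[0,0,27,0,0,0,15],[0,0,30,0,0,0,15],[0,0,30,0,0,0,15],[0,0,30,0,0,0,15],[0,0,30,0,0,0,15],[0,0,30,0,0,0,15]]'
python3 - <<'E'
from h import *
b,t=crop("scene",290,140,90,80,6,6)
a,s=crop("top",150,130,80,80,3.2,6)
a=cv2.copyMakeBorder(a,0,480-a.shape[0],0,0,cv2.BORDER_CONSTANT)
cv2.imwrite("pics/g.png",np.hstack([b,a])); p=sense()["eef_pos"]; print(p,sense()["force"])
for h in (0,26,56): print(((proj(t,[p[0],p[1],p[2]-201.7+h])[0]-[290,140]+.5)*6).round())
print("hole 79.1/80.3/81.6",[((proj(t,[665.1,y,28])[0]-[290,140]+.5)*6).round() for y in (79.1,80.3,81.6)])
E
```

```text
time: 27.85
eef_pos: [666.4, 83.8, 280.9]
orientation: [-3.141, -0.002, 0.157]
force: [-0.3, -0.4, -0.7]
opening: 20.8
grasp_force: 39.4
time: 28.85
eef_pos: [665.6, 80.1, 250.7]
orientation: [3.141, -0.001, 0.154]
force: [-0.1, -0.6, -0.9]
opening: 20.7
grasp_force: 39.4
[665.4449055   80.06494191 250.26915855] [ 0.15339688 -0.30208731 -0.298051  ]
[286. 295.]
[297. 251.]
[310. 197.]
hole 79.1/80.3/81.6 [array([276., 329.]), array([278., 328.]), array([281., 327.])]
```

View pics/g.png

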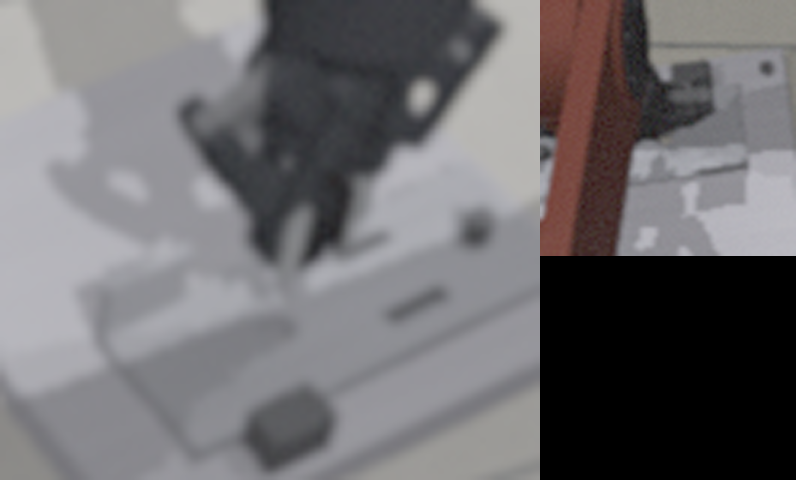

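The pin tip, at scene crop (290,300), hangs in line with the hole at about (285,327). The projections agree within about 1 px, so I'll lower it gently.

```bash
python3 -m handwheel '[[0,0,4,0,0,0,15],[0,0,9,0,0,0,15],[0,0,13,0,0,0,15],[0,0,16,0,0,0,15],[0,0,18,0,0,0,15],[0,0,19,0,0,0,15],[0,0,20,0,0,0,15],[0,0,21,0,0,0,15],[0,0,22,0,0,0,15],[0,0,22.5,0,0,0,15]]'
python3 - <<'E'
from plant import *
print(sense()["eef_pos"],sense()["force"],sense()["wrist_torque"])
E
```

```text
time: 30.45
eef_pos: [665.5, 80.1, 227.8]
orientation: [-3.142, -0.0, 0.154]
force: [0.2, 0.5, -0.7]
opening: 20.6
grasp_force: 39.4
[665.45102338  80.05735556 227.80340388] [ 0.17735619  0.49969749 -0.66255915] [-0.05134197  0.0099318  -0.03934971]
```

```bash
python3 -m handwheel '[[0,0,0.4,0,0,0,15],[0,0,0.8,0,0,0,15],[0,0,1.2,0,0,0,15],[0,0,1.6,0,0,0,15],[0,0,2,0,0,0,15],[0,0,2.4,0,0,0,15],[0,0,2.8,0,0,0,15],[0,0,3.2,0,0,0,15],[0,0,3.6,0,0,0,15],[0,0,4,0,0,0,15]]'
python3 - <<'E'
from plant import *
print(sense()["eef_pos"],sense()["force"],sense()["wrist_torque"])
E
```

```text
time: 31.45
eef_pos: [665.5, 80.0, 223.8]
orientation: [3.142, 0.0, 0.154]
force: [0.3, 0.4, -0.5]
opening: 20.7
grasp_force: 39.4
[665.45291269  80.032841   223.77421803] [ 0.34333333  0.40760431 -0.52579078] [-0.06321662  0.03731455  0.00074722]
```

```bash
python3 -m handwheel '[[0,0,0.5,0,0,0,15],[0,0,1,0,0,0,15],[0,0,1.5,0,0,0,15],[0,0,2,0,0,0,15],[0,0,2.5,0,0,0,15],[0,0,3,0,0,0,15],[0,0,3.5,0,0,0,15],[0,0,4,0,0,0,15],[0,0,4.5,0,0,0,15],[0,0,5,0,0,0,15]]'
python3 - <<'E'
from plant import *
print(sense()["eef_pos"],sense()["force"],sense()["wrist_torque"])
E
```

```text
time: 32.45
eef_pos: [665.5, 80.0, 218.8]
orientation: [3.142, -0.0, 0.154]
force: [-0.5, 0.1, -1.4]
opening: 21.3
grasp_force: 39.4
[665.46336412  80.02627678 218.77479566] [-0.5459599   0.13689244 -1.37616423] [0.00592594 0.01449602 0.03957285]
```

```bash
python3 -m handwheel '[[0,0,0.9,0,0,0,15],[0,0,1.8,0,0,0,15],[0,0,2.7,0,0,0,15],[0,0,3.6,0,0,0,15],[0,0,4.5,0,0,0,15],[0,0,5.4,0,0,0,15],[0,0,6.3,0,0,0,15],[0,0,7.2,0,0,0,15],[0,0,8.1,0,0,0,15],[0,0,9,0,0,0,15]]'
python3 - <<'E'
from plant import *
print(sense()["eef_pos"],sense()["force"],sense()["wrist_torque"])
E
```

```text
time: 33.45
eef_pos: [665.5, 80.0, 209.8]
orientation: [-3.142, -0.0, 0.154]
force: [0.2, 0.8, -0.6]
opening: 20.7
grasp_force: 39.4
[665.47523231  80.02945467 209.76341857] [ 0.22243225  0.84717273 -0.63533156] [-0.00643521  0.02842778 -0.0393386 ]
```

```bash
python3 -m handwheel '[[0,0,0.5,0,0,0,15],[0,0,1,0,0,0,15],[0,0,1.5,0,0,0,15],[0,0,2,0,0,0,15],[0,0,2.5,0,0,0,15],[0,0,3,0,0,0,15],[0,0,3.5,0,0,0,15],[0,0,4,0,0,0,15],[0,0,4.3,0,0,0,15],[0,0,4.5,0,0,0,15]]'
python3 - <<'E'
from plant import *
print(sense()["eef_pos"],sense()["force"],sense()["wrist_torque"])
E
```

```text
time: 34.45
eef_pos: [665.5, 80.0, 205.3]
orientation: [3.142, 0.0, 0.154]
force: [0.1, -0.7, -0.8]
opening: 20.2
grasp_force: 39.4
[665.45819375  80.04608173 205.26329387] [ 0.09760052 -0.7228936  -0.80938058] [ 0.00316127  0.03717888 -0.0012023 ]
```

```bash
python3 -m handwheel '[[0,0,0.2,0,0,0,15],[0,0,0.4,0,0,0,15],[0,0,0.6,0,0,0,15],[0,0,0.8,0,0,0,15],[0,0,1,0,0,0,15],[0,0,1.1,0,0,0,15],[0,0,1.2,0,0,0,15],[0,0,1.3,0,0,0,15],[0,0,1.4,0,0,0,15],[0,0,1.5,0,0,0,15]]'
python3 - <<'E'
from plant import *
print(sense()["eef_pos"],sense()["force"],sense()["wrist_torque"])
E
```

```text
time: 35.45
eef_pos: [665.5, 80.1, 203.9]
orientation: [-3.142, 0.0, 0.154]
force: [0.2, -0.0, -0.4]
opening: 20.9
grasp_force: 39.4
[665.45737711  80.06026996 203.90442415] [ 0.24317163 -0.02266949 -0.4209186 ] [ 0.0142285   0.06544152 -0.04033503]
```

```bash
python3 -m handwheel '[[0,0,0.2,0,0,0,15],[0,0,0.3,0,0,0,15],[0,0,0.4,0,0,0,15],[0,0,0.5,0,0,0,15],[0,0,0.6,0,0,0,15],[0,0,0.7,0,0,0,15],[0,0,0.8,0,0,0,15],[0,0,0.9,0,0,0,15],[0,0,1,0,0,0,15],[0,0,1.1,0,0,0,15]]'
python3 - <<'E'
from plant import *
print(sense()["eef_pos"],sense()["force"],sense()["wrist_torque"])
E
```

```text
time: 36.45
eef_pos: [665.6, 80.1, 203.9]
orientation: [3.141, -0.0, 0.154]
force: [-2.8, -0.3, 7.9]
opening: 20.8
grasp_force: 40.1
[665.64874997  80.07195336 203.85871342] [-2.8186484  -0.33746954  7.92689611] [-0.01080591  0.56220997 -0.00924521]
```

The knob has seated on the plate at the predicted height (7.9 N). I'll unload, release and lift away.

```bash
python3 -m handwheel '[[0,0,-0.4,0,0,0,15],[0,0,-0.9,0,0,0,15],[0,0,-0.9,0,0,0,22],[0,0,-0.9,0,0,0,24],[0,0,-0.9,0,0,0,28],[0,0,-0.9,0,0,0,34],[0,0,-0.9,0,0,0,40],[0,0,-0.9,0,0,0,42],[0,0,-0.9,0,0,0,42],[0,0,-0.9,0,0,0,42]]'
python3 -m handwheel '[[0,0,-3,0,0,0,42],[0,0,-8,0,0,0,42],[0,0,-18,0,0,0,42],[0,0,-35,0,0,0,42],[0,0,-60,0,0,0,42],[0,0,-90,0,0,0,42],[-10,20,-120,0,0,0,42],[-25,60,-135,0,0,0,42],[-40,105,-140,0,0,0,42],[-55,150,-140,0,0,0,42]]'
python3 -m handwheel '[[-5,40,0,0,0,0,42],[-10,80,0,0,0,0,42],[-15,110,0,0,0,0,42],[-15,130,0,0,0,0,42],[-15,140,0,0,0,0,42],[-15,140,0,0,0,0,42],[-15,140,0,0,0,0,42],[-15,140,0,0,0,0,42],[-15,140,0,0,0,0,42],[-15,140,0,0,0,0,42]]'
python3 - <<'E'
from h import *
a,s=crop("top",130,140,110,90,4.3,6); b,t=crop("scene",255,130,150,110,3.2,4)
cv2.imwrite("pics/i.png",np.hstack([cv2.resize(a,(473,387)),cv2.copyMakeBorder(cv2.resize(b,(327,240)),0,147,0,0,cv2.BORDER_CONSTANT)])); print(sense()["eef_pos"],sense()["force"])
E
```

```text
time: 37.45
eef_pos: [665.5, 80.0, 203.6]
orientation: [3.142, -0.0, 0.154]
force: [-0.7, 0.6, -0.5]
opening: 42.1
grasp_force: 0.0
time: 38.45
eef_pos: [634.5, -77.8, 348.0]
orientation: [3.139, -0.006, 0.155]
force: [0.6, 0.1, 0.4]
opening: 41.9
grasp_force: 0.0
time: 39.45
eef_pos: [640.9, -216.2, 343.5]
orientation: [-3.141, 0.0, 0.155]
force: [-0.3, -0.2, 0.1]
opening: 41.7
grasp_force: 0.0
[ 640.73267656 -217.37211067  343.62274297] [ 0.08870022 -0.14941913  0.3918211 ]
```

View pics/i.png

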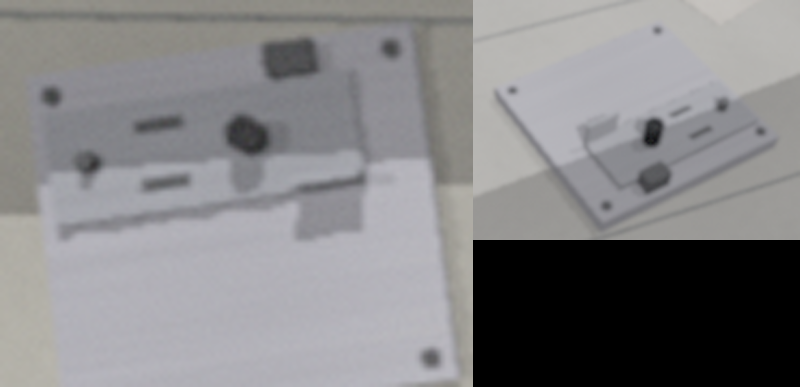

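The knob sits flush on the plate at left panel (247,133), and the plate edge is still against the stop (290,60). I'm handing the job in.

```bash
python3 -c "
from plant import *
print(sign_off())"
```

```text
the job is handed in; nothing more can be done
None
```

The job is handed in at about 40 s: I pressed the plate against the stop at about 14–15 N for 2 s, then seated the smallest pin (from the holder) through both holes with its knob on the plate at about 8 N; the last pictures show the plate still against the stop, and the arm stayed clear of the screwdriver, spool and wooden block.

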